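# Cover the test pan and hold the contact probe on the lid's measuring spot

### The arm

A 6-joint arm with a two-finger parallel gripper is mounted at the origin on a cart in front of the work surface, level with it; the furniture and walls round the work are solid. World frame = base frame: x ahead of the robot, y to its left, z up, the work surface at z = 0. Lengths are in m, angles in rad, forces in N, time in s.
With the tool pointing down it reaches from about 0.35 to 0.875 m from the base axis. Payload 4.2 kg.
Tool frame: the origin (TCP) lies at the very end of the fingers, on their centre line; the grasp point (between the pads) lies 19 mm behind it; z points along the fingers, y is the line along which they close (so a half turn about z gives the same grasp; the last joint's range is limited). The gripper opens to 87 mm and grips with 3 to 60 N. Pads are 19 mm wide; open, the fingers measure 117 mm over their backs; the gripper's body (75 mm by 190 mm) begins 51 mm behind the grasp point.
Start: joints at [0.259, 0.385, 0.008, 0, -1.194, -0.259], TCP at [0.625, 0, 0.183] pointing down, gripper open.
Joint ranges: [-3.14, 3.14], [-1.21, 2.06], [-1.07, 1.41], [-3.16, 2.05], [-2.99, -0.16], [-3.1, 3.1]. Speed limits (rad/s): [2.79, 2.79, 3.14, 3.14, 3.14, 3.14].

### API

Orientations are given as a rotation vector (axis times angle).
In Python, from plant import ctrl gives the robot as it stands. The module is installed in compiled form; this text tells all that it offers.
- The arm moves only by the tool jog_arm, never from a script. Its argument "plan" is a list that holds one entry, the list of rows, each a list of 7 numbers: the shift along the tool's x, y, z in fractions of the full range, 1 being 0.5 m, then the turn, a rotation vector about the tool's x, y, z in fractions of the full range, 1 being 180 degrees, then the opening, from -1 (shut) to 1 (fully open). A call has 1 to 10 rows; each row is the pose to reach, as a shift and turn from the pose commanded when the call began, along the tool's axes at that moment; what a row does not reach only later rows make up. A row lasts 1/10 s, in which the tool goes at most 50 mm and 8.59 degrees, less where a joint would pass 70% of its speed; a pose out of reach is approached as far as the arm can. A shift or turn number past 1, either way, is cut back to 1. A call with a gripper value outside its range is refused whole. The fingers move at their own pace and stop on an object; the grip force is fixed at half the most. Time passes only in rows, so rows that repeat a pose let the fingers close. It gives the time, the measured TCP pose, the force, the opening and the grip force at its end, in the units of the state.
- ctrl.state(): the state, without advancing time (a new reading comes with each control period).
- ctrl.camera(name): name is "scene" or "side" or "wrist"; returns the picture (400x640x3 uint8, blue, green, red); there is no depth.
- ctrl.camera_info(name): a dict with "vfov" (degrees; the focal length in pixels is half the picture's height over the tangent of half this angle, whatever the lens; pixels are square), "cx", "cy" (the principal point, pixels), "R" (3x3) and "t" (3): a world point X has camera coordinates R X + t. Camera axes: x right, y down, z forward; pixel columns grow to the right and rows downward; lengths in m; the calibration is good to about 2 mm. The wrist camera is an equidistant fisheye: a pixel r from the principal point sees the ray r / f radians off the axis. A picture is of the moment at which its call begins: read the wrist's pose just before it. camera_info takes no time and is no camera call; for the wrist camera it gives the pose at the moment of the call.
- ctrl.sign_off(): hands the job in; it is judged then, once.
Trained networks look in the newest picture that a camera, given by its name, has taken for a name from the list of things; names that differ only in an ending like _2 or _b are one class to them, and where a whole thing is asked for, a point or a joint stands for the part that bears it (a point fixed in the world has none). Each returns a list of dicts, best first, with "score" (0 to 1); they miss things now and then, are a little off and sometimes report something else, mostly with a low value. They report only what shows in the picture. A call takes as long as a camera call. They do not tell look-alikes from the thing itself.
- ctrl.search_frame(camera, thing): "uv" ([column, row] in pixels, amid what is visible of it).
- ctrl.cut_out(camera, thing): "mask" (400x640 bool, what is visible of it) and "uv" ([column, row] in pixels, amid what is visible of it).
The state is a dict: "time": time; "q": joint angles; "joint_velocities": joint speeds; "joint_efforts": joint torques, N m; "position": TCP position; "eef_rot": TCP orientation; "wrist_force": force on the tool from outside, world axes, zero at the start; "wrist_torque": the same for the moment, N m; "opening": opening from 0.0 (shut) to 1.0 (fully open); "finger_force": force on a finger pad.
Only numpy, scipy, OpenCV 4.12 (cv2) and the standard library are available. Lean on these libraries where they do the work, as an engineer would, in place of code of your own. Each camera call takes 0.05 s, during which the arm holds its last target. There are 200 camera calls.

### The job

Get the covered pan ready for a lid temperature reading: set the loose lid on the pan so that its lip drops inside the rim and it sits level, and let go of it. Then lift the contact probe out of its stand and hold it upright with its sprung tip inside the small engraved ring on the lid, pressed gently until the tip is about half way in (never fully in), and finish like that, still holding the probe there. Do not drop the lid, keep the pan in the middle of its trivet, and leave the other things where they are.

Things in the scene. Friction and masses are not known exactly. Their poses are not given: they have to be found in the camera images.
- pan: Open round steel pan, 120 mm across, 62 mm high, about 0.8 kg, loose on the cork trivet. Origin: centre of its underside, z up. Wall 3 mm, so the mouth is 114 mm across; rim at z = 62 mm. Two wire loop handles at +y and -y reach 84 mm from the axis at z = 45 mm.
- trivet: Round cork trivet under the pan, 148 mm across, 10 mm thick, fixed to the worktop. Origin: centre of its underside. The pan starts centred on it.
- lid: Round steel lid, 124 mm across, 0.16 kg, lying knob up on the worktop. Origin: centre of the underside of its 3 mm plate (7 mm up while lying; at the pan's rim height when seated, 3.5 mm play all round), z up. Under the plate a bevelled lip 107 mm across, 7 mm deep. Grip the black knob, 28 mm across, z = 10 to 26 mm. A dark vent dot at x = -37 mm is not the measuring spot.
- lid_spot (a point): The measuring spot: middle of the engraved ring (24 mm across, with four short ticks) on the lid's upper face, 37 mm from the lid's centre along its +x, at z = +3 mm. z is the lid's z.
- stand: Aluminium probe stand, a block 56 x 86 x 48 mm high on a thin black foot (60 x 90 mm), fixed to the worktop. Origin: centre of its underside, long side along y. The probe stands in the wide bore; the narrow bore near the other end (+y 22 mm) is empty.
- stand_bore (a point): Mouth of the stand's wide bore (15.5 mm across, 45 mm deep), on the block's top face, 48 mm up and 18 mm from the block's centre along its -y.
- probe: Contact probe, 128 mm long, 0.1 kg, upright, tip down in the stand. Origin: face of the unpressed tip, 8 mm above the worktop at the start; z up along it. Copper tip 8 mm across, steel sleeve 12 mm, grey collar 26 mm across at z = 40 to 45 mm resting on the stand's top, round black handle 18 mm across, z = 45 to 128 mm: grip near z = 100 mm. Rises 45 mm straight up to leave the bore.
- probe_point (a point): Centre of the face of the probe's sprung tip (it moves with the tip). z is the probe's z.
- probe_tip (a joint): How far the sprung tip is pushed into the probe, in m: 0 = out, 0.012 = fully in. The spring pushes back with 1 N at first touch and 0.5 N more per mm (4 N half way in).
- mug: Bystander: pink mug, 94 mm high, front left of the worktop.
- petri_dish: Bystander: covered dish, 63 mm across, 16 mm high.
- timer: Bystander: flat square timer with three buttons, 66 mm, front left.
- jar: Bystander: closed jar with a dark screw cap, 66 mm across, 90 mm high.
- beaker: Bystander: empty glass beaker, 72 mm across, 97 mm high.
- weight: Bystander: steel calibration weight, 38 mm across, 66 mm high.
- needle_probe: Bystander: thin needle probe with a yellow handle, 210 mm long, lying behind the pan. Not the probe to use.
There are look-alikes about, which are no part of the job. There is more than one size of the probe; the one meant has the size given above.

How it is judged:
On the way, in this order (a step that is already met when the one before it is completed fails the run):
1. the lid sits level on the pan with its lip inside the rim, and is let go (horizontal distance between lid and pan below 0.006 m and z of lid in the frame of pan between 0.059 and 0.0645 m and angle between lid's own z axis and vertical below 0.03 rad and contact force between the fingers and lid below 0.1 N and linear speed of lid below 0.02 m/s), for 0.3 s.
2. the probe is out of its stand, held by the fingers (height (world z) of probe_point above 0.06 m and contact force between the fingers and probe above 1 N), for 0.2 s.
At the end, for the whole second after the job is handed in: The lid is seated (within 6 mm of the pan's axis, 2.5 mm in height, 0.03 rad level), the pan within 20 mm of the trivet's centre, and the held probe stands square to the lid within 0.12 rad, its tip within 9 mm of the spot, 3 to 9 mm in, pressing 1.5 to 7 N, at rest (horizontal distance between lid and pan below 0.006 m and z of lid in the frame of pan between 0.059 and 0.0645 m and angle between lid's own z axis and vertical below 0.03 rad and contact force between the fingers and lid below 0.1 N and horizontal distance between pan and trivet below 0.02 m and horizontal distance between probe_point and lid_spot below 0.009 m and angle between the z axis of probe and the z axis of lid, either way round below 0.12 rad and height (world z) of probe above 0.06 m and value of joint probe_tip between 0.003 and 0.009 m and contact force between probe and lid between 1.5 and 7 N and contact force between the fingers and probe above 1 N and linear speed of probe below 0.02 m/s); the arm keeps its last pose, push and grip.
It fails at once if the lid is dropped: let go more than 20 mm above its seat (z of lid in the frame of trivet above 0.092 m and contact force between the fingers and lid below 0.05 N).
It fails at once if the probe's tip is pushed fully in (value of joint probe_tip above 0.0115 m).
It fails at once if the pan is pushed off the middle of its trivet (horizontal distance between pan and trivet above 0.03 m).
It fails at once if one of the other things is pushed more than 30 mm or knocked over (distance of any of mug, petri_dish, timer, jar, beaker, weight, needle_probe from where it was at the start of the episode above 0.03 m or angle between any of mug, petri_dish, timer, jar, beaker, weight's own z axis and vertical above 0.5 rad).
It also fails if it takes over 53 s, if anything falls off the work surface, if the arm or the gripper's body presses on something with over 40 N, if the wrist force passes 120 N, or if a joint passes its speed limit or range.

## Working session

There is one attempt and no reset: what is moved stays moved. The work goes in short steps, Python scripts to look and compute and a tool call to move; the robot and the scene stay as the last step left them, time stands still between calls to the robot, and variables do not carry over. Pictures are saved under pics/ and viewed, at most 12 in all, crops included, and the job is handed in when it is done.

Besides the shell and the picture viewer there is one more tool, called after "Emit:" by a JSON object that holds its "op" and its "data". jog_arm: Moves the arm, as the interface text tells. Its arguments: {"type":"object","properties":{"plan":{"type":"array"}},"required":["plan"]}

```bash
mkdir -p pics; cat > h.py <<'E'
import numpy as np, cv2
from scipy.spatial.transform import Rotation as Ro
from plant import ctrl
def ray(cam,uv,info=None):
    i=info or ctrl.camera_info(cam); f=200/np.tan(np.radians(i["vfov"])/2)
    R=np.array(i["R"]);t=np.array(i["t"]); d=(np.array(uv,float)-[i["cx"],i["cy"]])
    if cam=="wrist":
        r=np.hypot(*d);th=r/f; v=np.r_[d/max(r,1e-9)*np.sin(th),np.cos(th)]
    else: v=np.r_[d/f,1]
    return -R.T@t, R.T@v
def onz(cam,uv,z,info=None):
    o,v=ray(cam,uv,info); return o+v*(z-o[2])/v[2]
def proj(cam,X,info=None):
    i=info or ctrl.camera_info(cam); f=200/np.tan(np.radians(i["vfov"])/2)
    c=np.array(i["R"])@X+np.array(i["t"])
    if cam=="wrist":
        r=np.hypot(c[0],c[1]);th=np.arctan2(r,c[2]);return np.array([i["cx"],i["cy"]])+f*th*c[:2]/max(r,1e-9)
    return np.array([i["cx"],i["cy"]])+f*c[:2]/c[2]
E
python3 - <<'E'
from h import *
for c in ["scene","side","wrist"]:
    im=ctrl.camera(c); cv2.imwrite(f"pics/{c}0.png",im)
    i=ctrl.camera_info(c); print(c,i["vfov"],np.round(-np.array(i["R"]).T@np.array(i["t"]),3))
    for th,z in [("pan",.06),("lid",.01),("probe",.1),("stand",.05),("trivet",0.01)]:
        for d in ctrl.search_frame(c,th):
            if d["score"]>.2: print(th,round(d["score"],2),np.round(d["uv"]),np.round(onz(c,d["uv"],z),3))
print({k:np.round(v,3) for k,v in ctrl.state().items()})
ims=[cv2.imread(f"pics/{c}0.png") for c in ["scene","side","wrist"]]
E
```

```text
scene 47.35933117948032 [ 0.145 -0.815  0.862]
pan 0.72 [324. 202.] [ 0.561 -0.012  0.06 ]
probe 0.67 [254. 242.] [ 0.335 -0.097  0.1  ]
probe 0.63 [288. 220.] [ 0.435 -0.07   0.1  ]
stand 0.74 [287. 234.] [ 0.428 -0.066  0.05 ]
stand 0.22 [324. 220.] [ 0.534 -0.065  0.05 ]
trivet 0.96 [325. 221.] [ 0.554 -0.034  0.01 ]
side 54.62223922140485 [ 0.613 -1.081  0.717]
pan 0.88 [326. 196.] [ 0.59  -0.021  0.06 ]
pan 0.74 [280. 207.] [ 0.455 -0.101  0.06 ]
pan 0.26 [261. 250.] [ 0.433 -0.305  0.06 ]
lid 0.66 [259. 251.] [ 0.416 -0.252  0.01 ]
probe 0.6 [261. 249.] [ 0.443 -0.351  0.1  ]
probe 0.45 [279. 191.] [ 0.447 -0.07   0.1  ]
stand 0.87 [280. 211.] [ 0.453 -0.105  0.05 ]
trivet 0.52 [333. 211.] [ 0.617 -0.03   0.01 ]
wrist 65.70646984690485 [ 0.625 -0.08   0.385]
pan 0.79 [357. 192.] [0.581 0.01  0.06 ]
lid 0.59 [473.  17.] [ 0.422 -0.216  0.01 ]
probe 0.73 [328. 144.] [ 0.615 -0.047  0.1  ]
probe 0.63 [493. 144.] [ 0.443 -0.054  0.1  ]
probe 0.62 [537. 140.] [ 0.381 -0.062  0.1  ]
stand 0.94 [459. 152.] [ 0.458 -0.036  0.05 ]
trivet 0.94 [331. 141.] [ 0.608 -0.041  0.01 ]
{'time': np.float64(0.9), 'q': array([ 0.259,  0.385,  0.008,  0.   , -1.194, -0.259]), 'joint_velocities': array([ 0.   , -0.001, -0.001, -0.001, -0.001,  0.001]), 'joint_efforts': array([ 0.0000e+00, -3.9046e+01,  1.8762e+01,  4.2240e+00,  1.5000e-02,
       -0.0000e+00]), 'position': array([0.625, 0.   , 0.183]), 'eef_rot': array([-2.221,  2.221, -0.   ]), 'wrist_force': array([-1.692,  0.738,  0.283]), 'wrist_torque': array([ 0.017,  0.004, -0.024]), 'finger_force': np.float64(0.0), 'opening': np.float64(1.001)}
```

View pics/scene0.png

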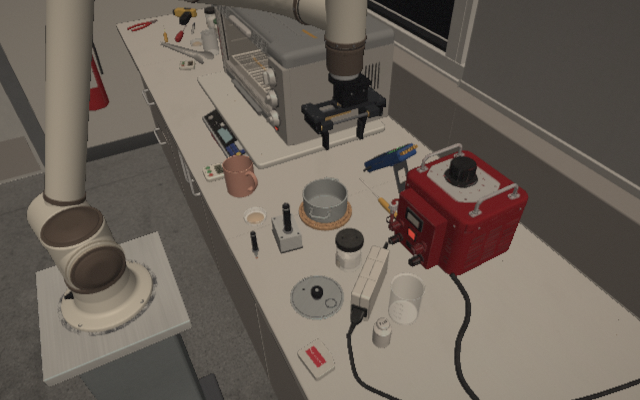

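View pics/wrist0.png

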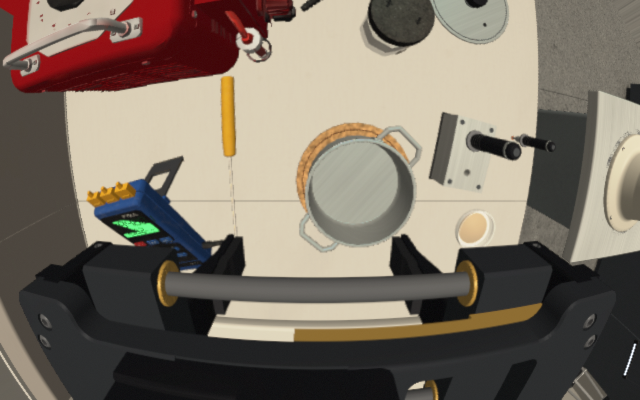

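View pics/side0.png

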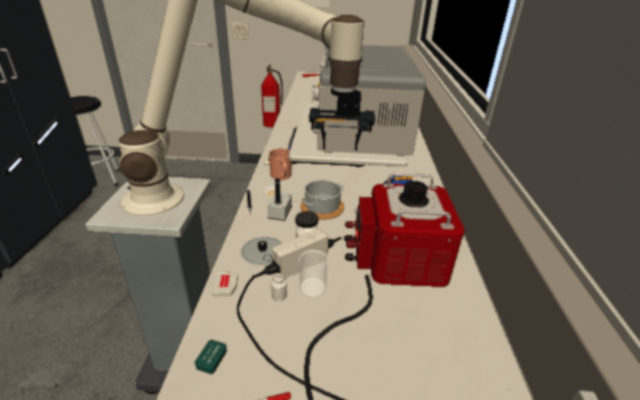

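The scene picture shows the lid at (317,296) with its ring near (330,303), the pan at (325,203), and the probe in the stand at (287,220).

Possible mix-ups:
- **Probe:** the small upright probe at scene (254,242), outside the stand, and the yellow needle at (383,205). I choose the one at (287,220), which has a collar on the block.
- **Lid:** the jar cap at (349,240) and the red box's knob at (461,170). I choose (317,296).

```bash
python3 - <<'E'
from h import *
for c in ["scene","side","wrist"]:
    ctrl.camera(c)
    for th,z in [("lid",.0085),("lid_spot",.01),("trivet",.01),("probe_point",.05)]:
        for d in ctrl.cut_out(c,th)[:2]:
            m=d["mask"].astype(np.uint8); ct=max(cv2.findContours(m,0,1)[0],key=len)[:,0]
            P=np.array([onz(c,p,z)[:2] for p in ct]).astype(np.float32)
            (cx,cy),r=cv2.minEnclosingCircle(P)
            print(c,th,round(d["score"],2),np.round(d["uv"]),cv2.boundingRect(m),"circle",np.round([cx,cy,r],4))
im=cv2.imread("pics/scene0.png")
a=cv2.resize(im[265:330,280:360],None,fx=5,fy=5,interpolation=cv2.INTER_CUBIC)
b=cv2.resize(im[190:255,245:325],None,fx=5,fy=5,interpolation=cv2.INTER_CUBIC)
cv2.imwrite("pics/crop1.png",np.hstack([a,b]))
E
```

```text
scene lid 0.85 [317. 295.] (290, 275, 54, 44) circle [ 0.4232 -0.2401  0.0634]
scene lid 0.6 [406. 300.] (388, 272, 37, 53) circle [ 0.598  -0.3357  0.0737]
scene lid_spot 0.7 [318. 296.] (290, 274, 54, 44) circle [ 0.4218 -0.2393  0.0637]
scene trivet 0.58 [328. 221.] (298, 201, 55, 29) circle [0.5732 0.0041 0.0765]
side lid 0.71 [259. 247.] (241, 237, 41, 29) circle [ 0.4241 -0.2454  0.0627]
side lid_spot 0.75 [263. 253.] (241, 237, 39, 29) circle [ 0.4254 -0.2471  0.0621]
side lid_spot 0.31 [282. 208.] (267, 194, 26, 29) circle [ 0.4555 -0.0238  0.0846]
side probe_point 0.66 [283. 208.] (268, 194, 25, 27) circle [ 0.4585 -0.079   0.0758]
side probe_point 0.43 [279. 163.] (269, 148, 23, 32) circle [0.4115 0.2197 0.1296]
wrist lid 0.71 [472.  15.] (430, 0, 79, 45) circle [ 0.4218 -0.2381  0.0616]
wrist lid_spot 0.73 [472.  19.] (430, 0, 79, 45) circle [ 0.4215 -0.2354  0.0621]
wrist lid_spot 0.54 [328. 141.] (296, 122, 112, 90) circle [ 0.5922 -0.0029  0.071 ]
wrist trivet 0.66 [324. 140.] (296, 123, 110, 90) circle [ 0.5922 -0.0022  0.0706]
wrist probe_point 0.39 [458. 154.] (430, 113, 67, 80) circle [ 0.4514 -0.0356  0.0554]
```

View pics/crop1.png

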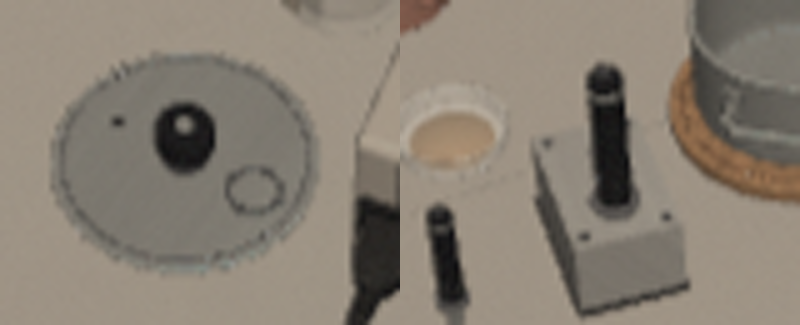

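The crop confirms both choices. The lid's ring is at scene (331,303) and its vent at (303,289). The full-size probe with its collar stands in the block, and the smaller one at left (253,240) is the decoy.

```bash
cat >> h.py <<'E'
def topdown(cam,im,c,z,half=.11,s=.0005,info=None):
    i=info or ctrl.camera_info(cam); n=int(2*half/s)
    xs=c[0]-half+np.arange(n)*s; ys=c[1]+half-np.arange(n)*s
    mp=np.array([[proj(cam,np.array([x,y,z]),i) for x in xs] for y in ys],np.float32)
    return cv2.remap(im,mp[...,0],mp[...,1],cv2.INTER_LINEAR)
def circ(cam,im,c,z,r,half=.11,dr=.002,n=4,s=.0005,info=None):
    g=cv2.GaussianBlur(cv2.cvtColor(topdown(cam,im,c,z,half,s,info),cv2.COLOR_BGR2GRAY),(5,5),1)
    h=cv2.HoughCircles(g,cv2.HOUGH_GRADIENT_ALT if 0 else cv2.HOUGH_GRADIENT,1,4,param1=80,param2=12,minRadius=int((r-dr)/s),maxRadius=int((r+dr)/s))
    return [] if h is None else [np.round([c[0]-half+a[0]*s,c[1]+half-a[1]*s,a[2]*s],4) for a in h[0][:n]]
E
python3 - <<'E'
from h import *
im={c:cv2.imread(f"pics/{c}0.png") for c in ["scene","side","wrist"]}
for c in im:
    print(c,"pan",circ(c,im[c],(.59,0),.072,.0585,half=.09))
    print(c,"lid",circ(c,im[c],(.422,-.238),.010,.062,half=.085))
    print(c,"probetop",circ(c,im[c],(.455,-.05),.136,.009,half=.04))
    print(c,"trivet",circ(c,im[c],(.59,0),.010,.074,half=.1))
for n,u in [("ring",(331,303.2)),("vent",(303.4,289.2))]: print(n,onz("scene",u,.010))
for n,u,z in [("jar",(349,240),.09),("brick_tl",(376,247),.03),("brick_l",(354,300),.03),("weight",(382,322),.066),("beaker",(407,285),.097),("probetop s",(286,206),.136),("collar s",(288,231),.05)]: print(n,onz("scene",u,z)[:2])
print("probetop w",onz("wrist",(512,152),.136)[:2], "collar w",onz("wrist",(474,142),.053)[:2])
cv2.imwrite("pics/td.png",np.hstack([topdown("wrist",im["wrist"],(.59,0),.072,half=.09),topdown("wrist",im["wrist"],(.45,-.05),.136,half=.09)]))
E
```

```text
scene pan []
scene lid []
scene probetop []
scene trivet [array([0.6008, 0.0818, 0.0722], dtype=float32)]
side pan []
side lid []
side probetop []
side trivet []
wrist pan [array([0.5778, 0.0103, 0.0572], dtype=float32), array([0.5753, 0.0077, 0.0602], dtype=float32), array([0.5778, 0.0082, 0.0586], dtype=float32), array([0.5803, 0.0098, 0.0597], dtype=float32)]
wrist lid [array([ 0.4238, -0.2408,  0.0632], dtype=float32), array([ 0.4232, -0.2388,  0.0616], dtype=float32), array([ 0.4218, -0.2412,  0.0621], dtype=float32), array([ 0.4212, -0.2433,  0.0637], dtype=float32)]
wrist probetop [array([ 0.4418, -0.0532,  0.0102], dtype=float32), array([ 0.4442, -0.0532,  0.0102], dtype=float32), array([ 0.4862, -0.0588,  0.0096], dtype=float32), array([ 0.4428, -0.0502,  0.0102], dtype=float32)]
wrist trivet [array([0.5722, 0.0252, 0.073 ], dtype=float32), array([0.5682, 0.0267, 0.0741], dtype=float32), array([0.5692, 0.0292, 0.0735], dtype=float32), array([0.5778, 0.0092, 0.0735], dtype=float32)]
ring [ 0.44082859 -0.27380277  0.01      ]
vent [ 0.4032044  -0.20914089  0.01      ]
jar [ 0.53492185 -0.18849645]
brick_tl [ 0.61190343 -0.19210986]
brick_l [ 0.48276846 -0.30310419]
weight [ 0.4904047  -0.39866118]
beaker [ 0.57269885 -0.36406035]
probetop s [ 0.43610335 -0.05835351]
collar s [ 0.43638647 -0.05653055]
probetop w [ 0.44305899 -0.05086407] collar w [ 0.44094439 -0.04980566]
```

View pics/td.png

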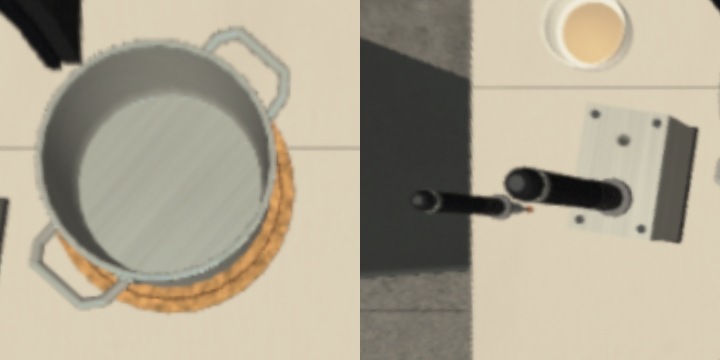

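The top-down view puts the pan's axis near (0.578, 0.010) and the probe's collar near (0.441, -0.050). The jar would foul the gripper's body, so I turn the fingers to close along y, go over the lid and look again.

The rows are not in the units I measure in: shifts go in shares of 0.5 m and turns go in shares of 180 degrees. I convert before sending: 0.24 m / 0.5 = 0.48, 0.23 m / 0.5 = 0.46, 80 degrees / 180 = 0.4444.

Emit:
{"op": "jog_arm", "data": {"plan": [[[0.08,0.066,0.01,0,0,0.0444,1],[0.16,0.134,0.03,0,0,0.0889,1],[0.24,0.2,0.06,0,0,0.1333,1],[0.32,0.266,0.09,0,0,0.1778,1],[0.4,0.334,0.11,0,0,0.2222,1],[0.46,0.386,0.12,0,0,0.2667,1],[0.48,0.406,0.12,0,0,0.3111,1],[0.48,0.406,0.12,0,0,0.3556,1],[0.48,0.406,0.12,0,0,0.4,1],[0.48,0.406,0.12,0,0,0.4444,1]]]}}

```text
time: 2.65
position: [0.4219, -0.2404, 0.123]
eef_rot: [-0.264, 3.13, -0.0]
wrist_force: [-0.2, 0.4, 0.3]
opening: 1.006
finger_force: 0.0
```

Scaled: 10 degrees / 180 = 0.0556.

Emit:
{"op": "jog_arm", "data": {"plan": [[[0,0,0,0,0,0.0444,1],[0,0,0,0,0,0.0556,1],[0,0,0,0,0,0.0556,1]]]}}

```text
time: 2.95
position: [0.422, -0.24, 0.1229]
eef_rot: [-0.0, 3.141, -0.0]
wrist_force: [-0.1, -0.2, 0.8]
opening: 0.999
finger_force: 0.0
```

```bash
python3 - <<'E'
from h import *
s=ctrl.state();print(s["time"],s["position"],s["eef_rot"],s["q"])
i=ctrl.camera_info("wrist");im=ctrl.camera("wrist");cv2.imwrite("pics/w1.png",im)
for z,r in [(.010,.062),(.033,.014),(.025,.014)]: print(z,circ("wrist",im,(.422,-.24),z,r,half=.085,info=i))
for d in ctrl.cut_out("wrist","lid")[:1]:
    ct=max(cv2.findContours(d["mask"].astype(np.uint8),0,1)[0],key=len)[:,0]
    P=np.array([onz("wrist",p,.0085,i)[:2] for p in ct],np.float32);print(cv2.minEnclosingCircle(P),cv2.fitEllipse(P))
cv2.imwrite("pics/w1v.png",np.hstack([im[:,60:520],cv2.resize(topdown("wrist",im,(.422,-.24),.010,half=.085,info=i),(340,400))]))
E
```

```text
2.95 [ 0.4220417  -0.24002291  0.12290906] [-2.68256462e-04  3.14124584e+00 -1.86046588e-04] [-1.81676624e-01  2.04424876e-01 -4.14103470e-01  6.60680095e-05
 -9.51905481e-01 -1.38898722e+00]
0.01 [array([ 0.4228, -0.2398,  0.0618], dtype=float32), array([ 0.4202, -0.2392,  0.0604], dtype=float32), array([ 0.4238, -0.2418,  0.0637], dtype=float32), array([ 0.4258, -0.2392,  0.0604], dtype=float32)]
0.033 [array([ 0.4212, -0.2392,  0.0144], dtype=float32), array([ 0.4343, -0.2692,  0.0122], dtype=float32), array([ 0.4218, -0.2422,  0.0157], dtype=float32), array([ 0.4192, -0.2402,  0.0129], dtype=float32)]
0.025 [array([ 0.4232, -0.2402,  0.0148], dtype=float32), array([ 0.4363, -0.2703,  0.0129], dtype=float32), array([ 0.4212, -0.2398,  0.0127], dtype=float32), array([ 0.4402, -0.2733,  0.0135], dtype=float32)]
((0.4228518307209015, -0.2405082881450653), 0.06291669607162476) ((0.4230511784553528, -0.24012845754623413), (0.12235307693481445, 0.1228596419095993), 81.83892822265625)
```

View pics/w1v.png

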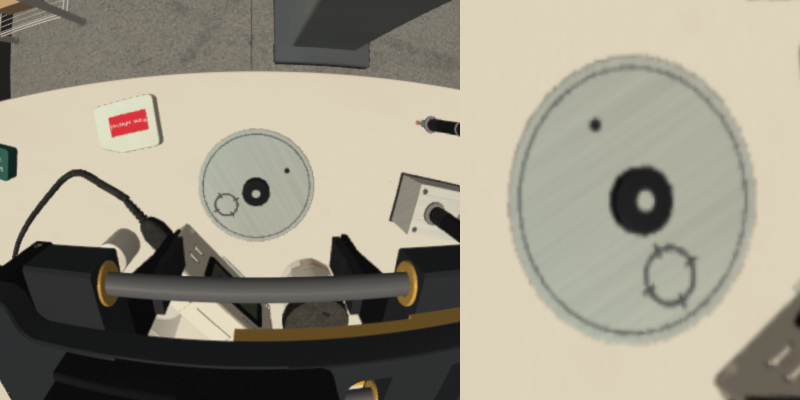

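The wrist view puts the lid's centre at (0.423, -0.240), with the knob between the fingers, the ring at lower left and the vent opposite. I go down and grip.

Scaled: 0.109 m / 0.5 = 0.218, -0.001 m / 0.5 = -0.002.

Emit:
{"op": "jog_arm", "data": {"plan": [[[-0.002,0,0.08,0,0,0,0.3],[-0.002,0,0.15,0,0,0,0.3],[-0.002,0,0.2,0,0,0,0.3],[-0.002,0,0.218,0,0,0,0.3],[-0.002,0,0.218,0,0,0,-1],[-0.002,0,0.218,0,0,0,-1],[-0.002,0,0.218,0,0,0,-1],[-0.002,0,0.218,0,0,0,-1]]]}}

```text
time: 3.85
position: [0.424, -0.2402, 0.015]
eef_rot: [-0.0, 3.139, -0.001]
wrist_force: [-0.7, 0.3, 0.3]
opening: 0.375
finger_force: 0.0
```

Emit:
{"op": "jog_arm", "data": {"plan": [[[0,0,0,0,0,0,-1],[0,0,0,0,0,0,-1],[0,0,0,0,0,0,-1]]]}}

```text
time: 4.15
position: [0.4231, -0.24, 0.014]
eef_rot: [-0.0, 3.141, -0.0]
wrist_force: [-0.3, 0.9, -0.5]
opening: 0.097
finger_force: 0.0
```

The opening is smaller than the knob, so I look.

```bash
python3 - <<'E'
from h import *
s=ctrl.state();print(s["time"],s["position"],s["opening"],s["finger_force"])
i=ctrl.camera_info("wrist");im=ctrl.camera("wrist");b=ctrl.camera("scene");
cv2.imwrite("pics/w2v.png",np.hstack([im[:,120:520],cv2.resize(b[250:330,280:360],(400,400),interpolation=cv2.INTER_CUBIC)]))
E
```

```text
4.15 [ 0.42309743 -0.24000142  0.01397816] 0.09734642194286776 0.0
```

View pics/w2v.png

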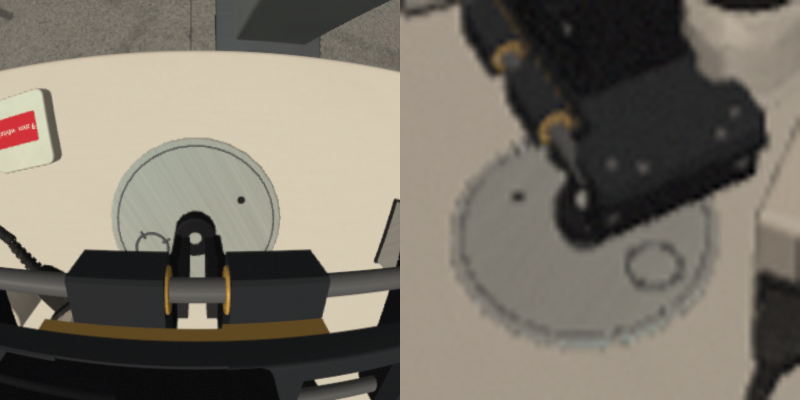

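```bash
python3 - <<'E'
from h import *
p=ctrl.state()["position"]
for c in ["wrist","scene"]:
    print(c,"tcp",proj(c,p),"tcp+20mm",proj(c,p+[0,0,.02]),"knob top",proj(c,np.array([.423,-.24,.033])),"lid c",proj(c,np.array([.423,-.24,.01])),"tcp x+.03",proj(c,p+[.03,0,0]))
b=ctrl.camera("side")
im=ctrl.camera("wrist"); s=ctrl.camera("scene")
cv2.imwrite("pics/w3v.png",np.hstack([cv2.resize(im[200:340,250:390],(400,400),interpolation=cv2.INTER_CUBIC),cv2.resize(s[270:310,300:340],(400,400),interpolation=cv2.INTER_CUBIC)]))
E
```

```text
wrist tcp [315.13119082 226.62758373] tcp+20mm [314.99072168 238.14812647] knob top [315.0008367  237.63612654] lid c [315.15900819 224.64691323] tcp x+.03 [315.21198912 264.02869251]
scene tcp [317.05894526 294.44807354] tcp+20mm [316.89250877 289.00550638] knob top [316.89845464 289.22934775] lid c [317.08930389 295.46979451] tcp x+.03 [328.62552292 289.42239645]
```

View pics/w3v.png

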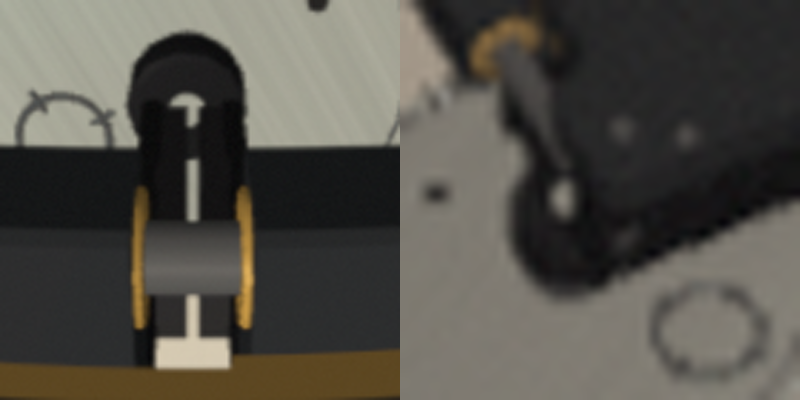

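The fingers closed just above the knob: in the wrist view their ends show near row 235, where the claimed TCP would be at row 227. The real finger ends therefore sit about 18 mm higher than the reported TCP. I open, go lower while watching the force, and close again.

Scaled: 0.01 m / 0.5 = 0.02, 0.008 m / 0.5 = 0.016.

Emit:
{"op": "jog_arm", "data": {"plan": [[[0,0,0,0,0,0,0.3],[0,0,0,0,0,0,0.3],[0,0,0,0,0,0,0.3],[0,0,0,0,0,0,0.3],[0,0,0,0,0,0,0.3],[0,0,0,0,0,0,0.3],[0,0,0.008,0,0,0,0.3],[0,0,0.016,0,0,0,0.3],[0,0,0.02,0,0,0,0.3],[0,0,0.02,0,0,0,0.3]]]}}

```text
time: 5.4
position: [0.4226, -0.2399, 0.0032]
eef_rot: [-0.0, -3.14, -0.0]
wrist_force: [-0.3, -0.2, -0.3]
opening: 0.647
finger_force: 0.0
```

Scaled: 0.004 m / 0.5 = 0.008, 0.002 m / 0.5 = 0.004.

Emit:
{"op": "jog_arm", "data": {"plan": [[[0,0,0.004,0,0,0,0.3],[0,0,0.008,0,0,0,0.3],[0,0,0.008,0,0,0,0.3]]]}}

```text
time: 5.7
position: [0.4227, -0.2399, -0.0005]
eef_rot: [-0.0, -3.141, -0.0]
wrist_force: [-0.0, 1.2, 0.1]
opening: 0.649
finger_force: 0.0
```

Emit:
{"op": "jog_arm", "data": {"plan": [[[0,0,0,0,0,0,-1],[0,0,0,0,0,0,-1],[0,0,0,0,0,0,-1],[0,0,0,0,0,0,-1],[0,0,0,0,0,0,-1],[0,0,0,0,0,0,-1]]]}}

```text
time: 6.3
position: [0.423, -0.24, -0.0002]
eef_rot: [0.0, 3.142, -0.0]
wrist_force: [0.1, -0.1, -0.4]
opening: 0.187
finger_force: 0.0
```

Emit:
{"op": "jog_arm", "data": {"plan": [[[0,0,0,0,0,0,-1],[0,0,0,0,0,0,-1]]]}}

```text
time: 6.5
position: [0.423, -0.24, -0.0003]
eef_rot: [-0.0, -3.142, -0.0]
wrist_force: [-1.4, 0.3, -0.5]
opening: 0.038
finger_force: 0.0
```

```bash
python3 - <<'E'
from h import *
i=ctrl.camera_info("wrist");im=ctrl.camera("wrist");s=ctrl.camera("scene");st=ctrl.state()
print(st["time"],st["position"],st["opening"],st["finger_force"],st["wrist_force"],proj("wrist",st["position"],i),proj("scene",st["position"]))
c1=cv2.resize(im[170:310,245:385],(400,400),interpolation=cv2.INTER_CUBIC)
cv2.imwrite("pics/w4v.png",np.clip(np.hstack([c1,cv2.resize(s[260:320,290:350],(400,400),interpolation=cv2.INTER_CUBIC)]).astype(float)*2.2+15,0,255).astype(np.uint8))
E
```

```text
6.6 [ 4.22952397e-01 -2.39965965e-01 -2.57670568e-04] 0.007168498151457203 0.0 [ 0.24400236 -0.12264955  0.69124136] [315.17481731 226.57550738] [317.14748625 298.19169176]
```

View pics/w4v.png

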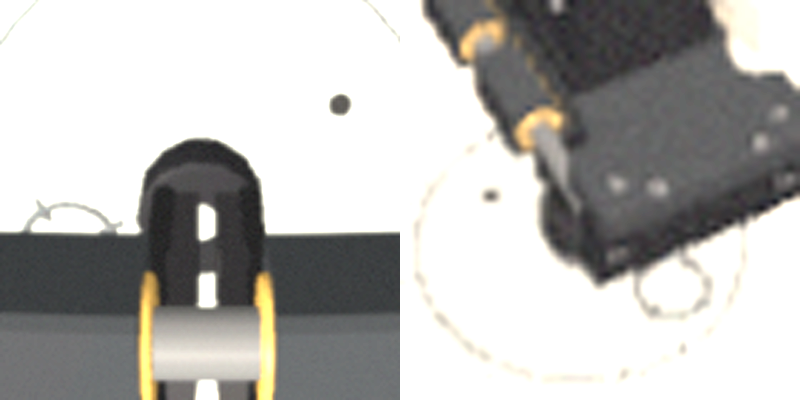

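```bash
python3 - <<'E'
from h import *
f=lambda c,*X: print(c,X,np.round(proj(c,np.array(X)),1))
print("start pose, finger ends seen near (326,147),(361,137)")
for z in (.183,.203,.223):
    f("scene",.575,0,z); f("scene",.675,0,z)
s=cv2.imread("pics/scene0.png")
g=cv2.cvtColor(s,cv2.COLOR_BGR2GRAY)
print(g[120:156:2,318:372:3])
print("now: body corner / fingers")
for z in (0,.02,.07): 
    f("scene",.423,-.3,z);f("scene",.423,-.24,z);f("scene",.385,-.335,z);f("scene",.46,-.335,z)
E
```

```text
start pose, finger ends seen near (326,147),(361,137)
scene (0.575, 0, 0.183) [325.8 160.5]
scene (0.675, 0, 0.183) [360.1 149.5]
scene (0.575, 0, 0.203) [325.8 154. ]
scene (0.675, 0, 0.203) [360.5 143. ]
scene (0.575, 0, 0.223) [325.7 147.3]
scene (0.675, 0, 0.223) [360.8 136.4]
[[ 34  32  31  61  50 102 105  90  80  71  81  90 103  51  22  17  81 103]
 [ 24  35  39  35  41  82  75  67  90  98 102 103 103  47  30  14 112 139]
 [ 20  32  39  38  33  52  89 101 103 102 103 102 103  46  22  15 147 151]
 [ 21 124  35  31  34  95 102 103 103 104 103 103 119  66  27  15 152 151]
 [ 20  84  33  33  32  95 103 104 102 104 120 143 153  31  25  18 151 151]
 [ 21  49  33  29  83 101 103 104 132 147 152 150 151  24  23  40 152 161]
 [ 23  19  23  23 103 105 132 149 152 151 152 152 151  18  28  68 162 140]
 [ 68  42  21  21 137 151 151 152 150 151 152 151 151  20  27 125 122 115]
 [104  74  15  22 152 150 151 152 151 152 153 163 159  36  30 104  98 132]
 [142 152  13  18 151 153 152 152 159 163 152 134 119 112  27  97 148 148]
 [151 152  16  24 151 151 160 164 148 129 118 111 129 128 130 148 14
[... 339 characters left out ...]
8 148 149 148 148 149 148 150 148 148 148]
 [134 146 145 147 149 148 149 148 148 149 148 148 148 148 148 149 148 148]
 [148 146 145 148 148 148 148 149 149 148 147 149 148 149 148 149 148 148]]
now: body corner / fingers
scene (0.423, -0.3, 0) [329.6 317.7]
scene (0.423, -0.24, 0) [317.2 298.1]
scene (0.385, -0.335, 0) [321.7 337.2]
scene (0.46, -0.335, 0) [352.  322.9]
scene (0.423, -0.3, 0.02) [329.6 312.4]
scene (0.423, -0.24, 0.02) [317.  292.8]
scene (0.385, -0.335, 0.02) [321.6 332. ]
scene (0.46, -0.335, 0.02) [352.3 317.6]
scene (0.423, -0.3, 0.07) [329.6 298.5]
scene (0.423, -0.24, 0.07) [316.6 278.8]
scene (0.385, -0.335, 0.07) [321.3 318.2]
scene (0.46, -0.335, 0.07) [353.1 303.7]
```

The scene picture settles it. At the start the finger ends were seen at (326,148) and (360,138), which puts them about 36 mm above the reported TCP, and the wrist view agrees. They now sit just above the knob, so I go 20 mm deeper in small steps.

Scaled: 0.012 m / 0.5 = 0.024, 0.008 m / 0.5 = 0.016.

Emit:
{"op": "jog_arm", "data": {"plan": [[[0,0,0,0,0,0,0.3],[0,0,0,0,0,0,0.3],[0,0,0,0,0,0,0.3],[0,0,0,0,0,0,0.3],[0,0,0,0,0,0,0.3],[0,0,0,0,0,0,0.3],[0,0,0.008,0,0,0,0.3],[0,0,0.016,0,0,0,0.3],[0,0,0.024,0,0,0,0.3],[0,0,0.024,0,0,0,0.3]]]}}

```text
time: 7.6
position: [0.4223, -0.2398, -0.0131]
eef_rot: [-0.0, -3.14, -0.001]
wrist_force: [-0.0, -0.2, 0.1]
opening: 0.641
finger_force: 0.0
```

Scaled: 0.006 m / 0.5 = 0.012, 0.003 m / 0.5 = 0.006.

Emit:
{"op": "jog_arm", "data": {"plan": [[[0,0,0.006,0,0,0,0.3],[0,0,0.012,0,0,0,0.3],[0,0,0.012,0,0,0,0.3]]]}}

```text
time: 7.9
position: [0.4227, -0.2399, -0.0187]
eef_rot: [-0.0, -3.141, -0.0]
wrist_force: [0.7, 0.6, -0.2]
opening: 0.651
finger_force: 0.0
```

Emit:
{"op": "jog_arm", "data": {"plan": [[[0,0,0,0,0,0,-1],[0,0,0,0,0,0,-1],[0,0,0,0,0,0,-1],[0,0,0,0,0,0,-1],[0,0,0,0,0,0,-1],[0,0,0,0,0,0,-1]]]}}

```text
time: 8.5
position: [0.4231, -0.24, -0.0181]
eef_rot: [-0.0, 3.141, -0.0]
wrist_force: [0.6, -0.8, 0.1]
opening: 0.304
finger_force: 30.0
```

The knob is gripped at 30 N. I lift, and refine the pan's centre from the first pictures.

Scaled: -0.12 m / 0.5 = -0.24, -0.05 m / 0.5 = -0.1.

Emit:
{"op": "jog_arm", "data": {"plan": [[[0,0,-0.04,0,0,0,-1],[0,0,-0.1,0,0,0,-1],[0,0,-0.16,0,0,0,-1],[0,0,-0.22,0,0,0,-1],[0,0,-0.24,0,0,0,-1],[0,0,-0.24,0,0,0,-1]]]}}

```text
time: 9.1
position: [0.4237, -0.24, 0.1027]
eef_rot: [0.0, 3.139, -0.001]
wrist_force: [0.3, 0.7, -2.2]
opening: 0.308
finger_force: 30.0
```

```bash
cat > fit.py <<'E'
from h import *
from scipy.optimize import minimize
def score(cam,im,info,c,z,r,a=np.linspace(0,2*np.pi,120,endpoint=False)):
    g=cv2.GaussianBlur(cv2.cvtColor(im,cv2.COLOR_BGR2GRAY).astype(np.float32),(0,0),1)
    gx=cv2.Sobel(g,-1,1,0);gy=cv2.Sobel(g,-1,0,1)
    def s(c):
        P=lambda rr: np.array([proj(cam,np.array([c[0]+rr*np.cos(t),c[1]+rr*np.sin(t),z]),info) for t in a],np.float32)
        p=P(r);n=P(r+.003)-p;n/=np.linalg.norm(n,axis=1)[:,None]+1e-9
        sx=cv2.remap(gx,p[:,:1],p[:,1:],1)[:,0];sy=cv2.remap(gy,p[:,:1],p[:,1:],1)[:,0]
        return np.minimum(np.abs(sx*n[:,0]+sy*n[:,1]),60).mean()
    return s
def fit(cam,im,info,c,z,r,w=.01):
    s=score(cam,im,info,c,z,r); best=max((s((x,y)),x,y) for x in np.arange(c[0]-w,c[0]+w,.001) for y in np.arange(c[1]-w,c[1]+w,.001))
    return np.round(best,4)
E
python3 - <<'E'
from fit import *
from plant import ctrl
s=ctrl.state();print(s["time"],s["position"],s["opening"],s["finger_force"],s["wrist_force"])
for c in ["scene","side"]:
    im=cv2.imread(f"pics/{c}0.png");i=ctrl.camera_info(c)
    print(c,"pan out",fit(c,im,i,(.578,.01),.072,.060),"in",fit(c,im,i,(.578,.01),.072,.057),"lid",fit(c,im,i,(.423,-.24),.010,.062),"trivet",fit(c,im,i,(.578,.01),.010,.074))
E
```

```text
9.1 [ 0.42367994 -0.24001856  0.10269317] 0.30829664176993066 29.99965935945511 [ 0.28366511  0.68425918 -2.16553058]
scene pan out [5.80678e+01 5.76000e-01 6.00000e-03] in [5.66572e+01 5.75000e-01 5.00000e-03] lid [59.9527  0.422  -0.24  ] trivet [5.55019e+01 5.71000e-01 1.00000e-03]
side pan out [56.7136  0.577   0.    ] in [54.6889  0.578   0.    ] lid [51.4448  0.421  -0.246 ] trivet [4.80962e+01 5.80000e-01 2.00000e-03]
```

```bash
python3 - <<'E'
from fit import *
s=ctrl.state();i=ctrl.camera_info("wrist")
T=lambda p,rv:np.vstack([np.c_[Ro.from_rotvec(rv).as_matrix(),p],[0,0,0,1]])
C=np.vstack([np.c_[i["R"],i["t"]],[0,0,0,1]])@T(s["position"],s["eef_rot"])   # tool->cam
def info(p,rv): 
    M=C@np.linalg.inv(T(p,rv)); return dict(i,R=M[:3,:3],t=M[:3,3])
i0=info([.625,0,.183],[-2.221,2.221,0]); i1=info([.42204,-.24002,.12291],[0,3.1414,0])
im=cv2.imread("pics/wrist0.png"); w1=cv2.imread("pics/w1.png")
print("pan out",fit("wrist",im,i0,(.578,.008),.072,.06),"in",fit("wrist",im,i0,(.578,.008),.072,.057),"lid",fit("wrist",im,i0,(.423,-.24),.010,.062))
print("floor",fit("wrist",im,i0,(.578,.008),.013,.057),"trivet",fit("wrist",im,i0,(.578,.008),.010,.074))
print("w1 lid",fit("wrist",w1,i1,(.423,-.24),.010,.062))
E
```

```text
pan out [5.57903e+01 5.75000e-01 8.00000e-03] in [5.63326e+01 5.78000e-01 7.00000e-03] lid [31.5    0.421 -0.24 ]
floor [5.63008e+01 5.76000e-01 1.10000e-02] trivet [4.73827e+01 5.70000e-01 1.80000e-02]
w1 lid [59.9831  0.422  -0.239 ]
```

The pan's axis comes out at about (0.577, 0.007) in the fits. I carry the lid over it.

Scaled: 0.247 m / 0.5 = 0.494, -0.155 m / 0.5 = -0.31.

Emit:
{"op": "jog_arm", "data": {"plan": [[[-0.05,0.08,0,0,0,0,-1],[-0.1,0.16,0,0,0,0,-1],[-0.15,0.24,0,0,0,0,-1],[-0.2,0.32,0,0,0,0,-1],[-0.25,0.4,0,0,0,0,-1],[-0.29,0.464,0,0,0,0,-1],[-0.31,0.494,0,0,0,0,-1],[-0.31,0.494,0.04,0,0,0,-1],[-0.31,0.494,0.07,0,0,0,-1],[-0.31,0.494,0.07,0,0,0,-1]]]}}

```text
time: 10.1
position: [0.5745, 0.0062, 0.0625]
eef_rot: [-0.002, -3.132, 0.002]
wrist_force: [-1.1, -0.6, -1.4]
opening: 0.31
finger_force: 30.0
```

```bash
python3 - <<'E'
from fit import *
s=ctrl.state();print(s["time"],s["position"],s["opening"],s["finger_force"],s["wrist_force"])
zl=s["position"][2]+.0251
for c in ["scene","side"]:
    im=ctrl.camera(c);i=ctrl.camera_info(c);cv2.imwrite(f"pics/{c}5.png",im)
    print(c,"lid",fit(c,im,i,(.577,.006),zl+.0015,.062))
im=ctrl.camera("wrist");i=ctrl.camera_info("wrist");cv2.imwrite("pics/w5.png",im)
print("lid w",fit("wrist",im,i,(.577,.006),zl+.0015,.062))
E
```

```text
10.1 [0.57446446 0.00624638 0.06249012] 0.30965248189525835 29.999704957008362 [-1.14190771 -0.59724569 -1.38120685]
scene lid [ 4.27636e+01  5.68000e-01 -4.00000e-03]
side lid [4.44267e+01 5.77000e-01 1.20000e-02]
lid w [4.04387e+01 5.83000e-01 1.00000e-02]
```

Emit:
{"op": "jog_arm", "data": {"plan": [[[0,0,0.008,0,0,0,-1],[0,0,0.016,0,0,0,-1],[0,0,0.02,0,0,0,-1],[0,0,0.024,0,0,0,-1],[0,0,0.024,0,0,0,-1]]]}}

```text
time: 10.75
position: [0.5778, 0.007, 0.0545]
eef_rot: [-0.0, -3.141, 0.0]
wrist_force: [-0.2, -0.4, -2.1]
opening: 0.311
finger_force: 30.0
```

Scaled: 0.004 m / 0.5 = 0.008, 0.002 m / 0.5 = 0.004.

Emit:
{"op": "jog_arm", "data": {"plan": [[[0,0,0.004,0,0,0,-1],[0,0,0.008,0,0,0,-1],[0,0,0.008,0,0,0,-1]]]}}

```text
time: 11.05
position: [0.5777, 0.007, 0.0504]
eef_rot: [-0.0, -3.141, 0.0]
wrist_force: [0.4, -0.2, -0.8]
opening: 0.308
finger_force: 30.0
```

Scaled: 0.004 m / 0.5 = 0.008, 0.002 m / 0.5 = 0.004.

Emit:
{"op": "jog_arm", "data": {"plan": [[[0,0,0.004,0,0,0,-1],[0,0,0.008,0,0,0,-1],[0,0,0.008,0,0,0,-1]]]}}

```text
time: 11.35
position: [0.5781, 0.0071, 0.0469]
eef_rot: [-0.0, 3.141, -0.0]
wrist_force: [-0.4, 0.6, 0.4]
opening: 0.312
finger_force: 30.0
```

Emit:
{"op": "jog_arm", "data": {"plan": [[[0,0,0.002,0,0,0,-1],[0,0,0.002,0,0,0,-1]]]}}

```text
time: 11.55
position: [0.5781, 0.007, 0.0468]
eef_rot: [-0.001, 3.141, -0.0]
wrist_force: [-2.7, 1.1, 4.9]
opening: 0.309
finger_force: 30.0
```

The lid makes contact exactly at seat height. I release it and back off.

Scaled: -0.1 m / 0.5 = -0.2, -0.001 m / 0.5 = -0.002.

Emit:
{"op": "jog_arm", "data": {"plan": [[[0,0,-0.002,0,0,0,-1],[0,0,-0.002,0,0,0,0.2],[0,0,-0.002,0,0,0,0.2],[0,0,-0.002,0,0,0,0.2],[0,0,-0.002,0,0,0,0.2],[0,0,-0.06,0,0,0,0.2],[0,0,-0.14,0,0,0,0.2],[0,0,-0.2,0,0,0,0.2],[0,0,-0.2,0,0,0,0.2]]]}}

```text
time: 12.45
position: [0.5814, 0.0075, 0.1511]
eef_rot: [-0.001, 3.131, 0.002]
wrist_force: [0.4, 0.3, 0.3]
opening: 0.604
finger_force: 0.0
```

```bash
python3 - <<'E'
from fit import *
s=ctrl.state();print(s["time"],s["position"],s["opening"],s["finger_force"],s["wrist_force"])
for c in ["scene","side","wrist"]:
    im=ctrl.camera(c);i=ctrl.camera_info(c);cv2.imwrite(f"pics/{c}6.png",im)
    print(c,"lid",fit(c,im,i,(.577,.006),.0735,.062),"ring",[ (k,fit(c,im,i,(.577+.0185,.007-.032),.075,.012,w=.008)) for k in [0]], "ringdet",[(np.round(onz(c,d["uv"],.075,i),3),d["score"]) for d in ctrl.search_frame(c,"lid_spot")[:2]])
i=ctrl.camera_info("wrist")
cv2.imwrite("pics/v9.png",np.hstack([cv2.resize(topdown("wrist",im,(.577,.007),.075,half=.085,info=i),(400,400)),cv2.resize(cv2.imread("pics/scene6.png")[160:240,285:365],(400,400),interpolation=cv2.INTER_CUBIC)]))
E
```

```text
12.45 [0.58142388 0.00745414 0.15108498] 0.604057707538165 0.0 [0.35142436 0.26276345 0.25961304]
scene lid [5.78147e+01 5.76000e-01 7.00000e-03] ring [(0, array([ 3.33223e+01,  5.90500e-01, -2.20000e-02]))] ringdet [(array([0.582, 0.001, 0.075]), 0.76), (array([0.376, 0.011, 0.075]), 0.26)]
side lid [5.64321e+01 5.82000e-01 2.00000e-03] ring [(0, array([ 2.39449e+01,  5.88500e-01, -1.80000e-02]))] ringdet [(array([ 0.592, -0.013,  0.075]), 0.56), (array([ 0.462, -0.144,  0.075]), 0.27)]
wrist lid [5.54705e+01 5.79000e-01 8.00000e-03] ring [(0, array([ 5.77895e+01,  5.93500e-01, -2.40000e-02]))] ringdet [(array([0.572, 0.008, 0.075]), 0.79)]
```

View pics/v9.png

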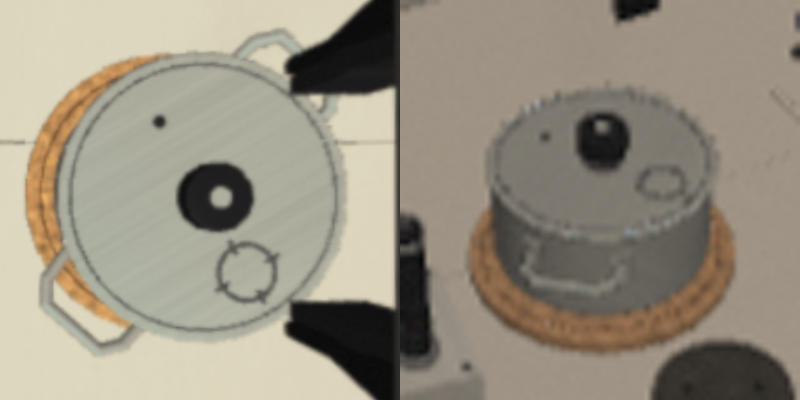

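The lid sits flat on the rim, and its ring is near (0.596, -0.024). I move over the probe to measure it. The finger ends are still above its top.

Scaled: 0.138 m / 0.5 = 0.276, -0.06 m / 0.5 = -0.12.

Emit:
{"op": "jog_arm", "data": {"plan": [[[0.06,-0.026,0,0,0,0,0.2],[0.13,-0.056,0,0,0,0,0.2],[0.2,-0.088,0,0,0,0,0.2],[0.256,-0.112,0,0,0,0,0.2],[0.276,-0.12,0,0,0,0,0.2],[0.276,-0.12,0,0,0,0,0.2],[0.276,-0.12,0,0,0,0,0.2]]]}}

```text
time: 13.45
position: [0.4412, -0.0527, 0.1458]
eef_rot: [-0.001, 3.141, -0.0]
wrist_force: [0.0, 0.9, 0.0]
opening: 0.594
finger_force: 0.0
```

```bash
python3 - <<'E'
from fit import *
s=ctrl.state();print(s["time"],s["position"],s["opening"])
im=ctrl.camera("wrist");i=ctrl.camera_info("wrist");cv2.imwrite("pics/w7.png",im)
print("lid",fit("wrist",im,i,(.577,.007),.0735,.062))
for z,r in [(.136,.009),(.053,.013)]: print(z,fit("wrist",im,i,(.439,-.053),z,r,w=.012))
print("tcp px",proj("wrist",s["position"],i),"probe axis",[np.round(proj("wrist",np.array([.44,-.053,z]),i)) for z in (.05,.136)])
for d in ctrl.cut_out("wrist","probe")[:3]:
    x,y,w,h=cv2.boundingRect(d["mask"].astype(np.uint8)); print(d["score"],d["uv"],(x,y,w,h))
u,v=proj("wrist",np.array([.44,-.053,.1]),i).astype(int)
u0,v0=max(0,u-80),max(0,v-80); print("crop",u0,v0)
cv2.imwrite("pics/v10.png",cv2.resize(im[v0:v0+160,u0:u0+160],(592,592),interpolation=cv2.INTER_CUBIC))
E
```

```text
13.45 [ 0.44115502 -0.05274361  0.14582054] 0.594150383813192
lid [2.78021e+01 5.69000e-01 8.00000e-03]
0.136 [ 6.00e+01  4.38e-01 -5.00e-02]
0.053 [ 5.88637e+01  4.43000e-01 -5.10000e-02]
tcp px [314.9358599  226.42344599] probe axis [array([315., 190.]), array([315., 220.])]
0.73 [318.5, 199.9] (305, 178, 26, 50)
0.72 [338.3, 180.2] (290, 150, 90, 73)
0.68 [345.8, 314.9] (316, 272, 69, 57)
crop 234 124
```

View pics/v10.png

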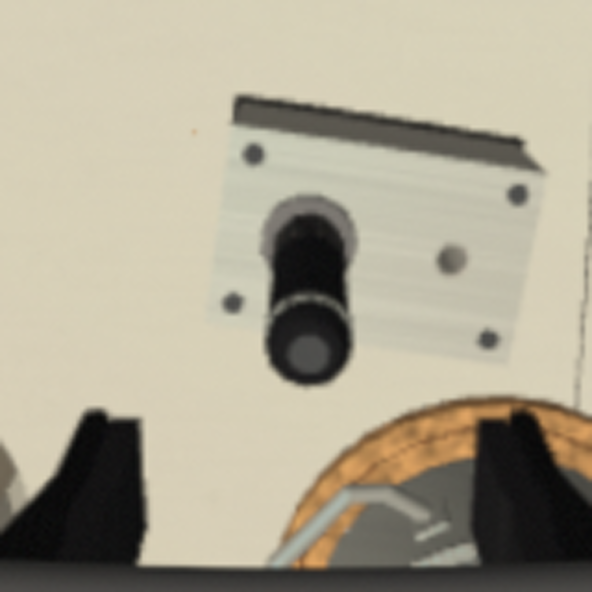

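The crop shows the collar at image (317,188) and the handle top at (317,217), giving the probe axis about (0.438, -0.051). I go down to grip near its z = 100 mm.

Emit:
{"op": "jog_arm", "data": {"plan": [[[0.004,0.004,0.04,0,0,0,0.2],[0.004,0.004,0.09,0,0,0,0.2],[0.004,0.004,0.14,0,0,0,0.2],[0.004,0.004,0.17,0,0,0,0.2],[0.004,0.004,0.186,0,0,0,0.2],[0.004,0.004,0.186,0,0,0,0.2]]]}}

```text
time: 14.15
position: [0.438, -0.0509, 0.0517]
eef_rot: [0.0, -3.139, 0.001]
wrist_force: [-0.1, -0.0, 0.9]
opening: 0.604
finger_force: 0.0
```

Emit:
{"op": "jog_arm", "data": {"plan": [[[0,0,0,0,0,0,-1],[0,0,0,0,0,0,-1],[0,0,0,0,0,0,-1],[0,0,0,0,0,0,-1],[0,0,0,0,0,0,-1],[0,0,0,0,0,0,-1],[0,0,0,0,0,0,-1]]]}}

```text
time: 14.85
position: [0.4381, -0.051, 0.053]
eef_rot: [-0.0, 3.141, -0.0]
wrist_force: [0.0, 0.3, 1.5]
opening: 0.197
finger_force: 30.0
```

The handle is gripped. I lift straight up.

Scaled: -0.117 m / 0.5 = -0.234, -0.105 m / 0.5 = -0.21.

Emit:
{"op": "jog_arm", "data": {"plan": [[[0,0,-0.03,0,0,0,-1],[0,0,-0.07,0,0,0,-1],[0,0,-0.11,0,0,0,-1],[0,0,-0.16,0,0,0,-1],[0,0,-0.21,0,0,0,-1],[0,0,-0.234,0,0,0,-1],[0,0,-0.234,0,0,0,-1],[0,0,-0.234,0,0,0,-1]]]}}

```text
time: 15.65
position: [0.4373, -0.0509, 0.169]
eef_rot: [-0.001, -3.14, -0.001]
wrist_force: [0.1, -0.3, -1.6]
opening: 0.196
finger_force: 30.0
```

```bash
python3 - <<'E'
from fit import *
s=ctrl.state();print(s["time"],s["position"],s["opening"],s["finger_force"],s["wrist_force"])
for c in ["scene","side","wrist"]:
    im=ctrl.camera(c);i=ctrl.camera_info(c);cv2.imwrite(f"pics/{c}8.png",im)
    print(c,"lid",fit(c,im,i,(.577,.007),.0735,.062),"tip pred",np.round(proj(c,s["position"]-[0,0,.045],i)),"top pred",np.round(proj(c,s["position"]+[0,0,.083],i)))
    for d in ctrl.cut_out(c,"probe")[:3]:
        m=d["mask"].astype(np.uint8); v=np.argwhere(m); print(round(d["score"],2),np.round(d["uv"]),"top",v[0][::-1],"bottom",v[-1][::-1])
E
```

```text
15.65 [ 0.43728314 -0.05091173  0.16901842] 0.196464402648364 29.960679962678114 [ 0.09947859 -0.31356985 -1.60221761]
scene lid [5.79648e+01 5.77000e-01 7.00000e-03] tip pred [285. 208.] top pred [282. 165.]
0.52 [286. 196.] top [284 185] bottom [285 207]
0.48 [254. 245.] top [252 231] bottom [257 256]
side lid [5.64426e+01 5.81000e-01 2.00000e-03] tip pred [277. 181.] top pred [275. 143.]
0.59 [279. 170.] top [279 150] bottom [277 181]
wrist lid [2.01149e+01 5.74000e-01 9.00000e-03] tip pred [316. 207.] top pred [315. 293.]
0.76 [310.  99.] top [307  92] bottom [312 109]
0.65 [368. 235.] top [360 227] bottom [404 249]
0.6 [315. 247.] top [315 204] bottom [318 307]
```

The probe is out, with its tip at the predicted pixels (scene 285,207). I carry it over the ring and stop 10 mm above the lid to check.

Scaled: -0.158 m / 0.5 = -0.316, -0.12 m / 0.5 = -0.24.

Emit:
{"op": "jog_arm", "data": {"plan": [[[-0.06,0.01,0,0,0,0,-1],[-0.12,0.02,0,0,0,0,-1],[-0.18,0.03,0,0,0,0,-1],[-0.24,0.04,0,0,0,0,-1],[-0.29,0.049,0,0,0,0,-1],[-0.316,0.053,0,0,0,0,-1],[-0.316,0.053,0.04,0,0,0,-1],[-0.316,0.053,0.08,0,0,0,-1],[-0.316,0.053,0.08,0,0,0,-1],[-0.316,0.053,0.08,0,0,0,-1]]]}}

```text
time: 16.95
position: [0.596, -0.0247, 0.1295]
eef_rot: [0.0, -3.141, 0.001]
wrist_force: [0.2, -0.2, -0.8]
opening: 0.198
finger_force: 30.0
```

```bash
python3 - <<'E'
from fit import *
s=ctrl.state();print(s["time"],s["position"],s["opening"],s["finger_force"],s["wrist_force"])
tip=s["position"]-[0,0,.045]
for c in ["scene","side","wrist"]:
    im=ctrl.camera(c);i=ctrl.camera_info(c);cv2.imwrite(f"pics/{c}9.png",im)
    print(c,"lid",fit(c,im,i,(.577,.007),.0735,.062),"tip pred",np.round(proj(c,tip,i),1))
    for d in ctrl.cut_out(c,"probe")[:2]:
        v=np.argwhere(d["mask"]); print(round(d["score"],2),np.round(d["uv"]),"top",v[0][::-1],"bottom",v[-1][::-1])
im=cv2.imread("pics/scene9.png");u,v=proj("scene",np.array([.596,-.0245,.085])).astype(int)
w=cv2.imread("pics/wrist9.png");i=ctrl.camera_info("wrist");a,b=proj("wrist",np.array([.596,-.0245,.085]),i).astype(int)
print((u-25,v-20),(a-40,b-40))
cv2.imwrite("pics/v11.png",np.hstack([cv2.resize(im[v-25:v+25,u-25:u+25],(400,400),interpolation=cv2.INTER_CUBIC),cv2.resize(w[b-40:b+40,a-40:a+40],(400,400),interpolation=cv2.INTER_CUBIC)]))
# copper-coloured pixels (tip) in scene
for n,c in (("scene",im),("wrist",w)):
    h=cv2.cvtColor(c,cv2.COLOR_BGR2HSV);m=(h[...,0]<20)&(h[...,1]>90)&(h[...,2]>60)
    uu,vv=(u,v) if n=="scene" else (a,b); p=np.argwhere(m[vv-15:vv+15,uu-12:uu+12])
    print(n,"copper",len(p),(p.mean(0)[::-1]+[uu-12,vv-15]) if len(p) else "")
E
```

```text
16.95 [ 0.59600653 -0.02466928  0.12954651] 0.19754375430509982 29.960697092756163 [ 0.23570032 -0.15617669 -0.77622772]
scene lid [5.63727e+01 5.76000e-01 7.00000e-03] tip pred [337.6 193.5]
0.68 [254. 243.] top [252 231] bottom [256 253]
0.47 [336. 177.] top [334 157] bottom [337 189]
side lid [5.55715e+01 5.81000e-01 2.00000e-03] tip pred [327.8 190.3]
0.57 [329. 180.] top [327 170] bottom [329 190]
0.47 [249. 202.] top [249 192] bottom [250 209]
wrist lid [4.76852e+01 5.79000e-01 8.00000e-03] tip pred [315.1 205.5]
0.91 [316. 243.] top [314 205] bottom [318 306]
(np.int64(312), np.int64(173)) (np.int64(275), np.int64(165))
scene copper 14 [345.35714286 202.14285714]
wrist copper 30 [316.6        206.33333333]
```

The tip is where predicted in all three cameras (wrist 316,206), over the ring. I press down in small steps.

Scaled: 0.0125 m / 0.5 = 0.025, 0.011 m / 0.5 = 0.022.

Emit:
{"op": "jog_arm", "data": {"plan": [[[0,0,0.006,0,0,0,-1],[0,0,0.012,0,0,0,-1],[0,0,0.018,0,0,0,-1],[0,0,0.022,0,0,0,-1],[0,0,0.025,0,0,0,-1],[0,0,0.025,0,0,0,-1]]]}}

```text
time: 17.85
position: [0.5961, -0.0245, 0.1174]
eef_rot: [-0.0, 3.142, -0.0]
wrist_force: [-0.8, -0.6, 0.9]
opening: 0.197
finger_force: 30.0
```

```bash
python3 - <<'E'
from plant import ctrl
import numpy as np
f=[]
for k in range(6): ctrl.camera("side"); s=ctrl.state(); f.append(s["wrist_force"])
print(s["time"],s["position"],np.mean(f,0),np.std(f,0))
E
```

```text
18.15 [ 0.59603031 -0.02452284  0.1174457 ] [-0.98328297  0.59056327  1.43856491] [0.62289042 0.41515578 0.41768907]
```

Force and geometry agree on about 2.7 mm in. I go 3.3 mm further.

Scaled: 0.0033 m / 0.5 = 0.0066, 0.0024 m / 0.5 = 0.0048.

Emit:
{"op": "jog_arm", "data": {"plan": [[[0,0,0.0024,0,0,0,-1],[0,0,0.0048,0,0,0,-1],[0,0,0.0066,0,0,0,-1],[0,0,0.0066,0,0,0,-1],[0,0,0.0066,0,0,0,-1]]]}}

```text
time: 18.65
position: [0.5961, -0.0245, 0.1142]
eef_rot: [-0.0, 3.141, -0.0]
wrist_force: [-0.6, 1.3, 3.1]
opening: 0.197
finger_force: 30.0
```

```bash
python3 - <<'E'
from fit import *
f=[]
for k in range(8): im=ctrl.camera("scene"); s=ctrl.state(); f.append(s["wrist_force"])
print(s["time"],s["position"],np.mean(f,0),np.std(f,0),s["finger_force"])
i=ctrl.camera_info("scene")
print("lid",fit("scene",im,i,(.577,.007),.0735,.062),"pan",fit("scene",im,i,(.577,.007),.010,.074))
w=ctrl.camera("wrist");i=ctrl.camera_info("wrist")
print("lid w",fit("wrist",w,i,(.577,.007),.0735,.062),"ring",fit("wrist",w,i,(.596,-.0245),.075,.012,w=.008))
E
```

```text
19.05 [ 0.59607122 -0.02448009  0.1140384 ] [-0.73778061 -0.15779933  3.05174078] [0.70612485 0.50114188 0.55300942] 29.960132225387497
lid [5.64496e+01 5.77000e-01 8.00000e-03] pan [4.95806e+01 5.75000e-01 4.00000e-03]
lid w [4.54636e+01 5.79000e-01 8.00000e-03] ring [ 4.78963e+01  5.94000e-01 -2.25000e-02]
```

Pressing 4.0 N (about 6 mm in), inside the ring, with the lid still seated, so I hand in.

```bash
python3 -c "
from plant import ctrl
print(ctrl.sign_off())"
```

```text
the job is handed in; nothing more can be done
None
```

The job is handed in at about 19 s of the 53 s: the lid is seated and let go, and the probe is held upright in the ring, pressed to about 4 N (about 6 mm in); the hand-in call returned no verdict.

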